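# Slide the coffee plate onto the service mat

### The arm

A 6-joint arm with a two-finger parallel gripper is mounted at the origin on the work surface. World frame = base frame: x ahead of the robot, y to its left, z up, the work surface at z = 0. Lengths are in m, angles in rad, forces in N, time in s.
With the tool pointing down it reaches from about 0.275 to 0.725 m from the base axis. Payload 15.9 kg.
Tool frame: the origin (TCP) lies on the centre line of the jaws, within the pads' length; the fingertips stand 19 mm ahead of it and the grasp point (between the pads) is the TCP (manip.tcp_to_tips is the y of the fingertips in the tool frame, in m); y points along the fingers, z is the direction in which the jaws open and shut, and the axes are right-handed (so a half turn about y gives the same grasp; the last joint's range is limited). The gripper opens to 85 mm and grips with 20 to 120 N. Pads are 22 mm wide; open, the fingers measure 114 mm over their backs; the gripper's body (76 mm by 85 mm) begins 54 mm behind the grasp point. The pads swing forward as they close: fully open they stand 13 mm farther back than shut.
Start: joints at [-1.219, 0.213, -0.034, 1.323, 0, 1.571], TCP at [0.172, -0.469, 0.25] pointing down, gripper open.
Joint ranges: [-2.98, 2.98], [-0.74, 1.72], [-1.14, 1.35], [-2.1, 2.04], [-1.57, 1.44], [-3.14, 3.14]. Speed limits (rad/s): [1.89, 1.89, 2.39, 2.57, 3.14, 3.14].

### API

Orientations are given as a rotation vector (axis times angle).
In Python, from rig import manip gives the robot as it stands. The module is installed in compiled form; this text tells all that it offers.
- The arm moves only by the tool play_rows, never from a script. Its argument "increments" is a list of rows, each an object with "delta_pos": the shift along the tool's x, y, z scaled (see below), a list of three; "dr": the turn, a rotation vector about the tool's x, y, z scaled (see below), a list of three; "jaw": the gripper command: -1 is shut, 1 is fully open, values between are in proportion. A call has 1 to 20 rows; each row is the pose to reach, as a shift and turn from the pose measured when the call began, along the tool's axes at that moment; what a row does not reach only later rows make up. The controller multiplies each number of a shift by 80 cm and each number of a turn by 90 degrees. A row lasts 1/10 s, in which the tool goes at most 50 mm and 8.59 degrees, less where a joint would pass 70% of its speed; a pose out of reach is approached as far as the arm can. A call with a number of a shift or a turn outside -1 to 1 is refused whole. A call with a gripper value outside its range is refused whole. The fingers move at their own pace and stop on an object; "force" is the grip in N (left out, the last holds). Time passes only in rows, so rows that repeat a pose let the fingers close. It gives the time, the measured TCP pose, the force and the opening at its end, in the units of the state.
- manip.read_state(): the state, without advancing time (a new reading comes with each control period).
- manip.camera(name): name is "scene" or "top" or "wrist"; returns the picture (400x640x3 uint8, red, green, blue); there is no depth.
- manip.camera_info(name): a dict with "fx", "fy", "cx", "cy" (pixels), "xyz" and "rotation" of the camera in the world; the wrist camera has in their place "hand_eye" (4x4, takes a point from camera to tool coordinates, whose origin is the TCP and whose axes are the tool frame's). Camera axes: x right, y down, z forward; pixel columns grow to the right and rows downward; lengths in m; the calibration is good to about 2 mm. A picture is of the moment at which its call begins: read the wrist's pose just before it. camera_info takes no time and is no camera call.
- manip.finish_job(): hands the job in, once; it reports no verdict.
The state is a dict: "clock": time; "q": joint angles; "joint_velocities": joint speeds; "tau": joint torques, N m; "tcp_pos": TCP position; "eef_rot": TCP orientation; "wrist_force": force on the tool from outside, world axes, zero at the start; "wrist_torque": the same for the moment, N m; "grip_width": finger opening in m.
Only numpy, scipy, OpenCV 4.12 (cv2) and the standard library are available. Lean on these libraries where they do the work, as an engineer would, in place of code of your own. Each camera call takes 0.05 s, during which the arm holds its last target. There are 200 camera calls.

### The job

Push the large plate, with the espresso cup standing on it, across the counter onto the round cork mat, so that no part of the plate overhangs the mat. Keep the plate flat on the counter all the way and the cup upright on it, and leave the small saucer where it is.

Things in the scene. Friction and masses are not known exactly. Their poses are not given: they have to be found in the camera images.
- plate: Large round white stoneware plate, loose, about 0.5 kg: 190 mm across the rim, 170 mm across the foot, rim 25 mm high, wall 6 mm thick and rising almost straight, flat inside floor 6 mm above the counter. Origin: centre of its underside. Axis z up; it is round, so its yaw does not matter. It carries the cup.
- cup: White espresso cup standing loose near the middle of the large plate: 64 mm across, 52 mm high, with a small handle on its own +y side. Origin: centre of its underside; z is its upright axis.
- mat: Round cork mat lying on the counter, 230 mm across and 1 mm thin, so a plate slides over its edge without catching. It does not move. Origin: its centre, on the counter. The other cork mat is square and is not meant.
- saucer: Small round white saucer, 120 mm across and 12 mm high, with a like cup on it, a little beyond the line from the large plate to the round mat as seen from the robot. A bystander to be left alone. Origin: centre of its underside.
There are look-alikes about, which are no part of the job. What is shaped like the cup but yellow is not meant.

How it is judged:
By the outcome, as a careful person would: the job done as asked, in the order asked, and still so for the second after the job is handed in, with the robot touching nothing.
It also fails if it takes over 45 s, if anything falls off the work surface, if the arm or the gripper's body presses on something with over 40 N, if the wrist force passes 120 N, or if a joint passes its speed limit or range.

## Working session

There is one attempt and no reset: what is moved stays moved. The work goes in short steps, Python scripts to look and compute and a tool call to move; the robot and the scene stay as the last step left them, time stands still between calls to the robot, and variables do not carry over. Pictures are saved under pics/ and viewed, about 8 in all and at most 12, crops included, and the job is handed in when it is done.

Besides the shell and the picture viewer there is one more tool, called after ">>>" as name([rows], argument=value, ...), one row to a line, values as JSON. play_rows: Moves the arm, as the interface text tells. Its arguments: {"type":"object","properties":{"increments":{"type":"array","items":{"type":"object","properties":{"delta_pos":{"type":"array","items":{"type":"number"}},"dr":{"type":"array","items":{"type":"number"}},"jaw":{"type":"number"}}}},"force":{"type":"number"}},"required":["increments"]}

```bash
mkdir -p pics
python3 - <<'E'
from rig import manip
import cv2
s=manip.read_state(); print({k:s[k] for k in('clock','tcp_pos','eef_rot','grip_width')})
for n in('top','scene'):
    cv2.imwrite(f'pics/{n}0.png',cv2.cvtColor(manip.camera(n),cv2.COLOR_RGB2BGR)); print(n,manip.camera_info(n))
E
```

```text
{'clock': 0.0, 'tcp_pos': array([ 0.17218482, -0.46909247,  0.24984096]), 'eef_rot': array([-0.3609688 ,  2.03121413, -2.02904346]), 'grip_width': 0.08561785498578449}
top {'fx': 389.17350322147723, 'fy': 389.17350322147723, 'cx': 318.55277591774893, 'cy': 197.3844187714253, 'xyz': array([0.381882  , 0.09257019, 1.22379022]), 'rotation': array([-2.20233509,  2.186644  , -0.09236097])}
scene {'fx': 362.0108293604234, 'fy': 362.0108293604234, 'cx': 315.9179700586982, 'cy': 200.68961418401992, 'xyz': array([ 0.96097465, -0.01061091,  0.93483235]), 'rotation': array([-2.03827724, -1.77809511,  0.47364421])}
```

View pics/top0.png

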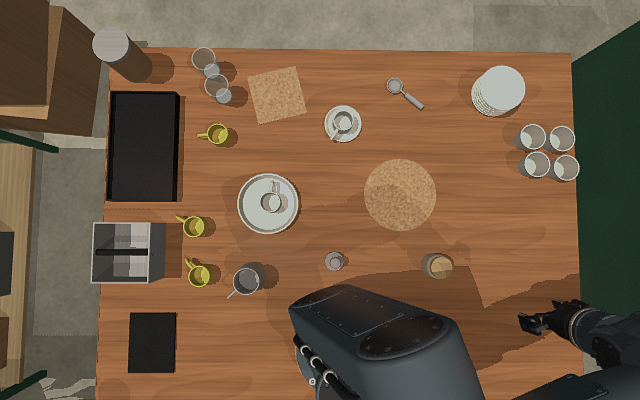

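View pics/scene0.png

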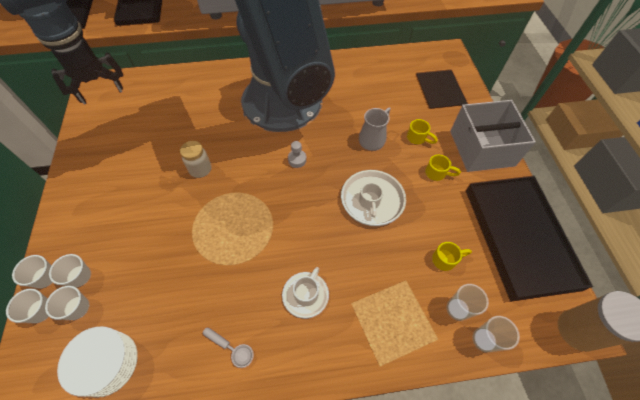

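The top view shows the plate with its cup at (268,203), the round mat at (400,194), the saucer at (343,124), a yellow cup at (193,225), the pitcher at (247,280) and the shaker at (335,261). Next I'll measure these.

```bash
cat > h.py <<'E'
import cv2, numpy as np
from rig import manip
from scipy.spatial.transform import Rotation as R
def ray(n,uv,z):
    i=manip.camera_info(n); Rm=R.from_rotvec(i['rotation']).as_matrix()
    uv=np.atleast_2d(uv).astype(float)
    d=np.c_[(uv[:,0]-i['cx'])/i['fx'],(uv[:,1]-i['cy'])/i['fy'],np.ones(len(uv))]@Rm.T
    return i['xyz']+d*((z-i['xyz'][2])/d[:,2])[:,None]
def circ(n,im,kind,seed,rad,z):
    hsv=cv2.cvtColor(im,cv2.COLOR_RGB2HSV)
    m=cv2.inRange(hsv,(0,0,95),(179,60,255)) if kind=='white' else cv2.inRange(hsv,(8,60,135),(25,140,255))
    roi=np.zeros_like(m); cv2.circle(roi,seed,rad,255,-1); m&=roi
    m=cv2.morphologyEx(m,cv2.MORPH_OPEN,np.ones((3,3)))
    m=cv2.morphologyEx(m,cv2.MORPH_CLOSE,np.ones((7,7)))
    cs,_=cv2.findContours(m,cv2.RETR_EXTERNAL,cv2.CHAIN_APPROX_NONE)
    c=cv2.convexHull(max(cs,key=cv2.contourArea))[:,0]
    P=ray(n,c,z)[:,:2]
    (x,y),r=cv2.minEnclosingCircle(P.astype(np.float32))
    e=cv2.fitEllipse(P.astype(np.float32)*1000)
    return np.round([x,y,r],4),np.round(e[0],1),np.round(e[1],1)
E
python3 - <<'E'
from h import *
t=manip.camera('top'); s=manip.camera('scene')
print('plate',circ('top',t,'white',(268,203),38,.025),circ('scene',s,'white',(373,198),40,.025))
print('mat',circ('top',t,'cork',(400,194),42,.001),circ('scene',s,'cork',(233,228),50,.001))
print('sauc',circ('top',t,'white',(343,124),24,.012),circ('scene',s,'white',(306,294),30,.012))
for n,uv,z in [('cup',(271,202),.05),('yel',(193,226),.03),('yel handle',(178,217),.03),('yel right edge',(206,226),.03),('yel2',(198,273),.03),('pitcher',(246,281),.05),('pitcher top',(247,267),.0),('shaker',(335,261),.03),('yel3',(217,134),.03),('jar',(438,265),.05)]: print(n,ray('top',uv,z).round(3))
print(manip.read_state()['clock'], R.from_rotvec(manip.read_state()['eef_rot']).as_matrix().round(3))
E
```

```text
plate (array([0.4453, 0.2311, 0.0943]), array([445.4, 231.1]), array([187. , 187.5])) (array([0.448 , 0.2318, 0.0949]), array([447.5, 231.4]), array([187.2, 189.1]))
mat (array([ 0.477 , -0.1833,  0.1156]), array([ 477.1, -183.5]), array([230.1, 230.5])) (array([ 0.5332, -0.1764,  0.0488]), array([ 542.9, -176.4]), array([ 77.8, 100.5]))
sauc (array([ 0.6978, -0.    ,  0.0619]), array([ 6.999e+02, -4.000e-01]), array([116.9, 120.6])) (array([0.697 , 0.0051, 0.0664]), array([698.8,   1.7]), array([116.3, 129. ]))
cup [[0.447 0.217 0.05 ]]
yel [[0.373 0.455 0.03 ]]
yel handle [[0.4   0.501 0.03 ]]
yel right edge [[0.373 0.416 0.03 ]]
yel2 [[0.232 0.436 0.03 ]]
pitcher [[0.211 0.288 0.05 ]]
pitcher top [[0.247 0.294 0.   ]]
shaker [[0.27  0.022 0.03 ]]
yel3 [[0.658 0.389 0.03 ]]
jar [[ 0.261 -0.286  0.05 ]]
0.2 [[-0.939 -0.     0.345]
 [-0.345  0.001 -0.939]
 [-0.    -1.    -0.001]]
```

>>> play_rows([
  {"delta_pos":[-0.529,0,-0.43],"dr":[0,-0.4,0],"jaw":1},
  {"delta_pos":[-0.529,0,-0.43],"dr":[0,-0.4,0],"jaw":1},
  {"delta_pos":[-0.529,0,-0.43],"dr":[0,-0.4,0],"jaw":1},
  {"delta_pos":[-0.529,0,-0.43],"dr":[0,-0.4,0],"jaw":1},
  {"delta_pos":[-0.529,0,-0.43],"dr":[0,-0.4,0],"jaw":1},
  {"delta_pos":[-0.529,0,-0.43],"dr":[0,-0.4,0],"jaw":1},
  {"delta_pos":[-0.529,0,-0.43],"dr":[0,-0.4,0],"jaw":1},
  {"delta_pos":[-0.529,0,-0.43],"dr":[0,-0.4,0],"jaw":1},
  {"delta_pos":[-0.529,0,-0.43],"dr":[0,-0.4,0],"jaw":1},
  {"delta_pos":[-0.529,0,-0.43],"dr":[0,-0.4,0],"jaw":1},
  {"delta_pos":[-0.667,0.06,-0.854],"dr":[0,-0.823,0],"jaw":1},
  {"delta_pos":[-0.667,0.06,-0.854],"dr":[0,-0.823,0],"jaw":1},
  {"delta_pos":[-0.667,0.06,-0.854],"dr":[0,-0.823,0],"jaw":1},
  {"delta_pos":[-0.667,0.06,-0.854],"dr":[0,-0.823,0],"jaw":1},
  {"delta_pos":[-0.667,0.06,-0.854],"dr":[0,-0.823,0],"jaw":1},
  {"delta_pos":[-0.667,0.06,-0.854],"dr":[0,-0.823,0],"jaw":1},
  {"delta_pos":[-0.667,0.06,-0.854],"dr":[0,-0.823,0],"jaw":1},
  {"delta_pos":[-0.667,0.06,-0.854],"dr":[0,-0.823,0],"jaw":1},
  {"delta_pos":[-0.667,0.06,-0.854],"dr":[0,-0.823,0],"jaw":1},
  {"delta_pos":[-0.667,0.06,-0.854],"dr":[0,-0.823,0],"jaw":1},
])

```text
clock: 2.2
tcp_pos: [0.4372, 0.3566, 0.2017]
eef_rot: [-1.245, 1.154, -1.153]
wrist_force: [-0.0, -0.9, 0.6]
grip_width: 0.0855
```

```bash
cat > to.py <<'E'
import sys
from h import *
def d(goal,zdir=None):
    s=manip.read_state(); M=R.from_rotvec(s['eef_rot']).as_matrix()
    print('tcp',s['tcp_pos'].round(4),'z',M[:,2].round(3),'t',s['clock'],'F',s['wrist_force'].round(1),'tips',manip.tcp_to_tips)
    print('delta',(M.T@(np.array(goal)-s['tcp_pos'])/.8).round(4))
    zd=np.array([.9972,.0746,0]); y=np.array([0,0,-1.]); T=np.c_[np.cross(y,zd),y,zd]
    print('dr',(R.from_matrix(M.T@T).as_rotvec()/(np.pi/2)).round(4))
if __name__=='__main__': d([float(a) for a in sys.argv[1:]])
E
python3 to.py .437 .356 .2; python3 to.py .437 .356 .025
```

```text
tcp [0.4372 0.3566 0.2017] z [ 0.997  0.076 -0.001] t 2.2 F [-0.  -0.9  0.6] tips 0.019
delta [ 0.0008  0.0021 -0.0003]
dr [0.0008 0.0006 0.0002]
tcp [0.4372 0.3566 0.2017] z [ 0.997  0.076 -0.001] t 2.2 F [-0.  -0.9  0.6] tips 0.019
delta [ 0.0007  0.2209 -0.    ]
dr [0.0008 0.0006 0.0002]
```

>>> play_rows([
  {"delta_pos":[0,0.05,0],"dr":[0,0,0],"jaw":1},
  {"delta_pos":[0,0.1,0],"dr":[0,0,0],"jaw":1},
  {"delta_pos":[0,0.15,0],"dr":[0,0,0],"jaw":1},
  {"delta_pos":[0,0.19,0],"dr":[0,0,0],"jaw":1},
  {"delta_pos":[0,0.21,0],"dr":[0,0,0],"jaw":1},
  {"delta_pos":[0,0.219,0],"dr":[0,0,0],"jaw":1},
  {"delta_pos":[0,0.219,0],"dr":[0,0,0],"jaw":1},
  {"delta_pos":[0,0.219,0],"dr":[0,0,0],"jaw":1},
])

```text
clock: 3.0
tcp_pos: [0.4377, 0.3565, 0.0277]
eef_rot: [-1.243, 1.154, -1.153]
wrist_force: [0.4, -0.0, -0.1]
grip_width: 0.085
```

```bash
python3 - <<'E'
from h import *
s=manip.camera('scene')
cv2.imwrite('pics/s1.png',cv2.cvtColor(cv2.resize(s[90:240,280:480],(800,600),interpolation=cv2.INTER_CUBIC),cv2.COLOR_RGB2BGR))
E
python3 to.py .470 -.088 .025
```

```text
tcp [0.4378 0.3568 0.0279] z [0.997 0.075 0.   ] t 3.05 F [ 0.2  0.8 -0.2] tips 0.019
delta [ 0.5575  0.0031 -0.0016]
dr [-0.0003  0.0003 -0.0005]
```

View pics/s1.png

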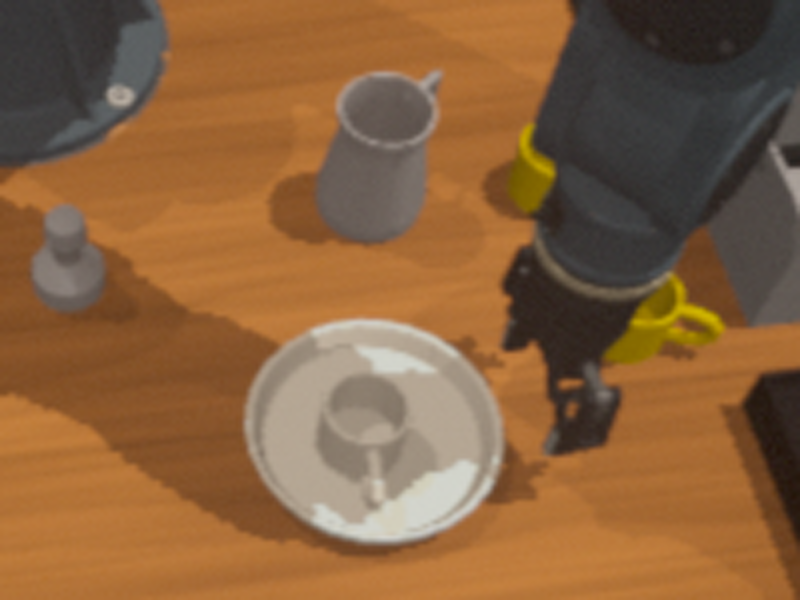

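The crop shows the plate intact with its cup upright at (370,415). The near fingertip is at (550,450), which is scene pixel (417,202), clear of the rim and of the yellow cup. I'll check the tip's height.

Run:
```python
from h import *
for z in(0,.01,.02,.03): print(z,ray('scene',(417.5,202.5),z).round(3), ray('scene',(421,202),z).round(3))
```

```text
0 [[0.473 0.365 0.   ]] [[0.472 0.376 0.   ]]
0.01 [[0.478 0.361 0.01 ]] [[0.477 0.372 0.01 ]]
0.02 [[0.483 0.357 0.02 ]] [[0.483 0.368 0.02 ]]
0.03 [[0.488 0.353 0.03 ]] [[0.488 0.364 0.03 ]]
```

>>> play_rows([
  {"delta_pos":[0,0.004,0],"dr":[0,0,0],"jaw":1},
  {"delta_pos":[0,0.008,0],"dr":[0,0,0],"jaw":1},
  {"delta_pos":[0.008,0.008,0],"dr":[0,0,0],"jaw":1},
  {"delta_pos":[0.016,0.008,0],"dr":[0,0,0],"jaw":1},
  {"delta_pos":[0.021,0.008,0],"dr":[0,0,0],"jaw":1},
  {"delta_pos":[0.024,0.008,0],"dr":[0,0,0],"jaw":1},
  {"delta_pos":[0.027,0.008,0],"dr":[0,0,0],"jaw":1},
  {"delta_pos":[0.03,0.008,0],"dr":[0,0,0],"jaw":1},
  {"delta_pos":[0.033,0.008,0],"dr":[0,0,0],"jaw":1},
  {"delta_pos":[0.036,0.008,0],"dr":[0,0,0],"jaw":1},
  {"delta_pos":[0.039,0.008,0],"dr":[0,0,0],"jaw":1},
  {"delta_pos":[0.042,0.008,0],"dr":[0,0,0],"jaw":1},
  {"delta_pos":[0.045,0.008,0],"dr":[0,0,0],"jaw":1},
  {"delta_pos":[0.048,0.008,0],"dr":[0,0,0],"jaw":1},
  {"delta_pos":[0.052,0.008,0],"dr":[0,0,0],"jaw":1},
  {"delta_pos":[0.056,0.008,0],"dr":[0,0,0],"jaw":1},
  {"delta_pos":[0.06,0.008,0],"dr":[0,0,0],"jaw":1},
  {"delta_pos":[0.064,0.008,0],"dr":[0,0,0],"jaw":1},
  {"delta_pos":[0.067,0.008,0],"dr":[0,0,0],"jaw":1},
  {"delta_pos":[0.069,0.008,0],"dr":[0,0,0],"jaw":1},
])

```text
clock: 5.05
tcp_pos: [0.442, 0.3015, 0.0214]
eef_rot: [-1.243, 1.154, -1.153]
wrist_force: [-0.3, 4.9, -0.4]
grip_width: 0.0855
```

```bash
python3 - <<'E'
from h import *
s=manip.camera('scene')
cv2.imwrite('pics/s2.png',cv2.cvtColor(cv2.resize(s[90:240,280:480],(800,600),interpolation=cv2.INTER_CUBIC),cv2.COLOR_RGB2BGR))
print(circ('scene',s,'white',(356,200),48,.025))
E
python3 to.py .470 -.088 .0215
```

```text
(array([0.4506, 0.209 , 0.0956]), array([450.8, 209.5]), array([186.4, 189.2]))
tcp [0.442  0.3014 0.0214] z [0.997 0.075 0.   ] t 5.1 F [ 0.5  3.5 -0.3] tips 0.019
delta [ 4.88e-01 -4.00e-04 -1.50e-03]
dr [-0.0002  0.0002 -0.0004]
```

View pics/s2.png

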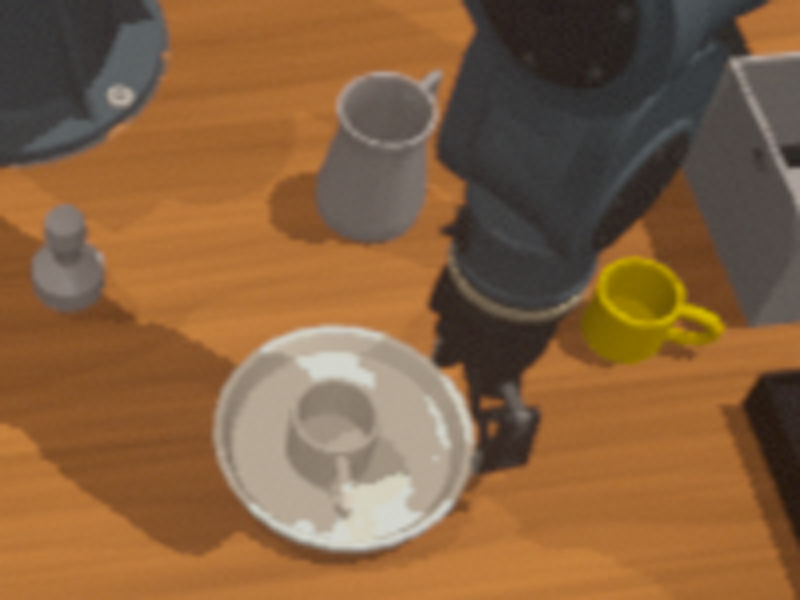

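The plate moved straight with the fingers and the cup is upright. In the crop the rim centre is near (343,435) and both fingers are in contact. I'll continue at about 0.08 m/s with gentle ramps.

>>> play_rows([
  {"delta_pos":[0.002,0,0],"dr":[0,0,0],"jaw":1},
  {"delta_pos":[0.005,0,0],"dr":[0,0,0],"jaw":1},
  {"delta_pos":[0.01,0,0],"dr":[0,0,0],"jaw":1},
  {"delta_pos":[0.017,0,0],"dr":[0,0,0],"jaw":1},
  {"delta_pos":[0.026,0,0],"dr":[0,0,0],"jaw":1},
  {"delta_pos":[0.036,0,0],"dr":[0,0,0],"jaw":1},
  {"delta_pos":[0.046,0,0],"dr":[0,0,0],"jaw":1},
  {"delta_pos":[0.056,0,0],"dr":[0,0,0],"jaw":1},
  {"delta_pos":[0.066,0,0],"dr":[0,0,0],"jaw":1},
  {"delta_pos":[0.076,0,0],"dr":[0,0,0],"jaw":1},
  {"delta_pos":[0.086,0,0],"dr":[0,0,0],"jaw":1},
  {"delta_pos":[0.096,0,0],"dr":[0,0,0],"jaw":1},
  {"delta_pos":[0.106,0,0],"dr":[0,0,0],"jaw":1},
  {"delta_pos":[0.116,0,0],"dr":[0,0,0],"jaw":1},
  {"delta_pos":[0.126,0,0],"dr":[0,0,0],"jaw":1},
  {"delta_pos":[0.135,0,0],"dr":[0,0,0],"jaw":1},
  {"delta_pos":[0.142,0,0],"dr":[0,0,0],"jaw":1},
  {"delta_pos":[0.147,0,0],"dr":[0,0,0],"jaw":1},
  {"delta_pos":[0.15,0,0],"dr":[0,0,0],"jaw":1},
  {"delta_pos":[0.152,0,0],"dr":[0,0,0],"jaw":1},
])

```text
clock: 7.1
tcp_pos: [0.451, 0.18, 0.0214]
eef_rot: [-1.243, 1.154, -1.153]
wrist_force: [-0.4, 6.4, -0.0]
grip_width: 0.0851
```

```bash
python3 - <<'E'
from h import *
s=manip.camera('scene')
cv2.imwrite('pics/s3.png',cv2.cvtColor(s,cv2.COLOR_RGB2BGR))
E
python3 to.py .470 -.088 .0215
```

```text
tcp [0.451  0.1799 0.0214] z [0.997 0.075 0.   ] t 7.15 F [0.4 3.  0.9] tips 0.019
delta [ 0.3356 -0.0004 -0.0014]
dr [-0.0001  0.0001 -0.0004]
```

View pics/s3.png

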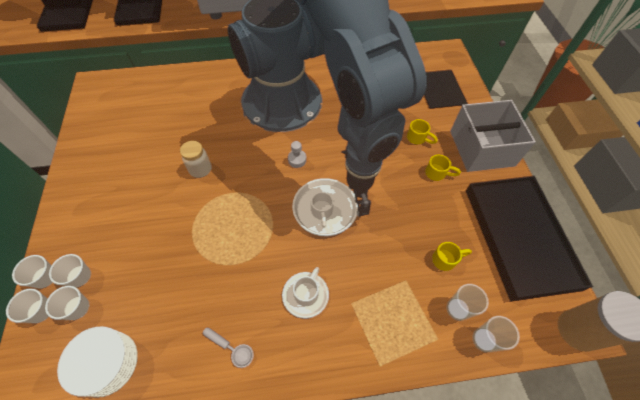

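The full view shows the plate at (325,208) with its cup upright. The saucer at (305,294) hasn't moved, and the way to the mat at (232,228) is clear.

>>> play_rows([
  {"delta_pos":[0.002,0,0],"dr":[0,0,0],"jaw":1},
  {"delta_pos":[0.005,0,0],"dr":[0,0,0],"jaw":1},
  {"delta_pos":[0.01,0,0],"dr":[0,0,0],"jaw":1},
  {"delta_pos":[0.017,0,0],"dr":[0,0,0],"jaw":1},
  {"delta_pos":[0.026,0,0],"dr":[0,0,0],"jaw":1},
  {"delta_pos":[0.036,0,0],"dr":[0,0,0],"jaw":1},
  {"delta_pos":[0.046,0,0],"dr":[0,0,0],"jaw":1},
  {"delta_pos":[0.056,0,0],"dr":[0,0,0],"jaw":1},
  {"delta_pos":[0.066,0,0],"dr":[0,0,0],"jaw":1},
  {"delta_pos":[0.076,0,0],"dr":[0,0,0],"jaw":1},
  {"delta_pos":[0.086,0,-0.001],"dr":[0,0,0],"jaw":1},
  {"delta_pos":[0.096,0,-0.001],"dr":[0,0,0],"jaw":1},
  {"delta_pos":[0.106,0,-0.001],"dr":[0,0,0],"jaw":1},
  {"delta_pos":[0.116,0,-0.001],"dr":[0,0,0],"jaw":1},
  {"delta_pos":[0.126,0,-0.001],"dr":[0,0,0],"jaw":1},
  {"delta_pos":[0.135,0,-0.001],"dr":[0,0,0],"jaw":1},
  {"delta_pos":[0.142,0,-0.001],"dr":[0,0,0],"jaw":1},
  {"delta_pos":[0.147,0,-0.001],"dr":[0,0,0],"jaw":1},
  {"delta_pos":[0.15,0,-0.001],"dr":[0,0,0],"jaw":1},
  {"delta_pos":[0.152,0,-0.001],"dr":[0,0,0],"jaw":1},
])

```text
clock: 9.15
tcp_pos: [0.4591, 0.0586, 0.0213]
eef_rot: [-1.243, 1.155, -1.153]
wrist_force: [-0.8, 5.6, 1.1]
grip_width: 0.0852
```

```bash
python3 - <<'E'
from h import *
s=manip.camera('scene'); cv2.imwrite('pics/s4.png',cv2.cvtColor(s,cv2.COLOR_RGB2BGR))
t=manip.camera('top'); cv2.imwrite('pics/t4.png',cv2.cvtColor(t,cv2.COLOR_RGB2BGR))
print(circ('scene',s,'white',(273,219),45,.025))
E
python3 to.py .470 -.0905 .0215
```

```text
(array([ 0.4671, -0.0332,  0.095 ]), array([467.9, -34.4]), array([181.2, 190.3]))
tcp [0.4591 0.0585 0.0213] z [ 0.997  0.075 -0.   ] t 9.25 F [0.2 4.3 1.1] tips 0.019
delta [ 0.1868 -0.0005 -0.0004]
dr [ 0.0001  0.0001 -0.0005]
```

View pics/s4.png

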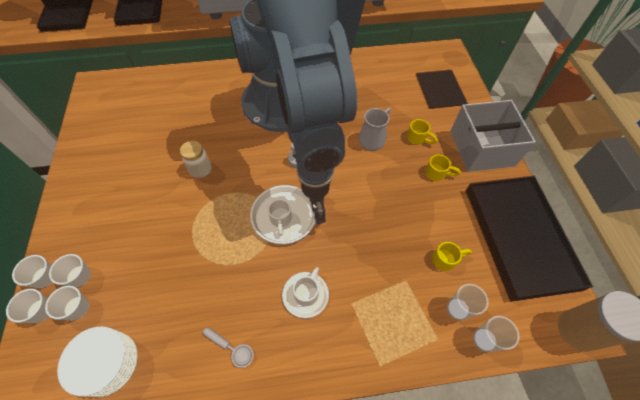

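The plate's front edge is now over the mat. The cup is upright at (281,214), and the saucer and shaker haven't moved. One more long push, then I'll trim.

>>> play_rows([
  {"delta_pos":[0.002,0,0],"dr":[0,0,0],"jaw":1},
  {"delta_pos":[0.005,0,0],"dr":[0,0,0],"jaw":1},
  {"delta_pos":[0.01,0,0],"dr":[0,0,0],"jaw":1},
  {"delta_pos":[0.017,0,0],"dr":[0,0,0],"jaw":1},
  {"delta_pos":[0.026,0,0],"dr":[0,0,0],"jaw":1},
  {"delta_pos":[0.036,0,0],"dr":[0,0,0],"jaw":1},
  {"delta_pos":[0.046,0,0],"dr":[0,0,0],"jaw":1},
  {"delta_pos":[0.056,0,0],"dr":[0,0,0],"jaw":1},
  {"delta_pos":[0.066,0,0],"dr":[0,0,0],"jaw":1},
  {"delta_pos":[0.076,0,0],"dr":[0,0,0],"jaw":1},
  {"delta_pos":[0.086,0,0],"dr":[0,0,0],"jaw":1},
  {"delta_pos":[0.096,0,0],"dr":[0,0,0],"jaw":1},
  {"delta_pos":[0.106,0,0],"dr":[0,0,0],"jaw":1},
  {"delta_pos":[0.116,0,0],"dr":[0,0,0],"jaw":1},
  {"delta_pos":[0.126,0,0],"dr":[0,0,0],"jaw":1},
  {"delta_pos":[0.135,0,0],"dr":[0,0,0],"jaw":1},
  {"delta_pos":[0.142,0,0],"dr":[0,0,0],"jaw":1},
  {"delta_pos":[0.147,0,0],"dr":[0,0,0],"jaw":1},
  {"delta_pos":[0.15,0,0],"dr":[0,0,0],"jaw":1},
  {"delta_pos":[0.152,0,0],"dr":[0,0,0],"jaw":1},
])

```text
clock: 11.25
tcp_pos: [0.4678, -0.0626, 0.0211]
eef_rot: [-1.243, 1.155, -1.152]
wrist_force: [-1.0, 6.8, 3.9]
grip_width: 0.0858
```

```bash
python3 - <<'E'
from h import *
s=manip.camera('scene'); cv2.imwrite('pics/s5.png',cv2.cvtColor(s,cv2.COLOR_RGB2BGR))
print(circ('scene',s,'white',(241,224),45,.025))
E
python3 to.py .470 -.0915 .0215
```

```text
(array([ 0.4758, -0.154 ,  0.095 ]), array([ 476.4, -153.8]), array([185.1, 188.9]))
tcp [ 0.4679 -0.0627  0.0211] z [ 0.997  0.075 -0.001] t 11.3 F [-0.2  5.4  3.1] tips 0.019
delta [ 0.0361 -0.0006 -0.    ]
dr [ 0.0005  0.0001 -0.0009]
```

>>> play_rows([
  {"delta_pos":[0.001,-0.001,0],"dr":[0,0,0],"jaw":1},
  {"delta_pos":[0.004,-0.002,0],"dr":[0,0,0],"jaw":1},
  {"delta_pos":[0.008,-0.002,0],"dr":[0,0,0],"jaw":1},
  {"delta_pos":[0.013,-0.002,0],"dr":[0,0,0],"jaw":1},
  {"delta_pos":[0.018,-0.002,0],"dr":[0,0,0],"jaw":1},
  {"delta_pos":[0.023,-0.002,0],"dr":[0,0,0],"jaw":1},
  {"delta_pos":[0.028,-0.002,0],"dr":[0,0,0],"jaw":1},
  {"delta_pos":[0.032,-0.002,0],"dr":[0,0,0],"jaw":1},
  {"delta_pos":[0.035,-0.002,0],"dr":[0,0,0],"jaw":1},
  {"delta_pos":[0.037,-0.002,0],"dr":[0,0,0],"jaw":1},
  {"delta_pos":[0.037,-0.002,0],"dr":[0,0,0],"jaw":1},
  {"delta_pos":[0.037,-0.002,0],"dr":[0,0,0],"jaw":1},
])

```text
clock: 12.5
tcp_pos: [0.4702, -0.0924, 0.0227]
eef_rot: [-1.243, 1.155, -1.153]
wrist_force: [-0.4, 0.9, -1.4]
grip_width: 0.0857
```

>>> play_rows([
  {"delta_pos":[-0.01,0,0],"dr":[0,0,0],"jaw":1},
  {"delta_pos":[-0.025,0,0],"dr":[0,0,0],"jaw":1},
  {"delta_pos":[-0.05,0,0],"dr":[0,0,0],"jaw":1},
  {"delta_pos":[-0.075,0,0],"dr":[0,0,0],"jaw":1},
  {"delta_pos":[-0.085,-0.02,0],"dr":[0,0,0],"jaw":1},
  {"delta_pos":[-0.09,-0.07,0],"dr":[0,0,0],"jaw":1},
  {"delta_pos":[-0.09,-0.13,0],"dr":[0,0,0],"jaw":1},
  {"delta_pos":[-0.15,-0.19,0],"dr":[0,0,0],"jaw":1},
  {"delta_pos":[-0.2,-0.25,0],"dr":[0,0,0],"jaw":1},
  {"delta_pos":[-0.25,-0.25,0],"dr":[0,0,0],"jaw":1},
  {"delta_pos":[-0.3,-0.25,0],"dr":[0,0,0],"jaw":1},
  {"delta_pos":[-0.35,-0.25,0],"dr":[0,0,0],"jaw":1},
  {"delta_pos":[-0.38,-0.25,0],"dr":[0,0,0],"jaw":1},
  {"delta_pos":[-0.4,-0.25,0],"dr":[0,0,0],"jaw":1},
  {"delta_pos":[-0.4,-0.25,0],"dr":[0,0,0],"jaw":1},
  {"delta_pos":[-0.4,-0.25,0],"dr":[0,0,0],"jaw":1},
])

```text
clock: 14.1
tcp_pos: [0.4462, 0.2263, 0.2229]
eef_rot: [-1.244, 1.155, -1.153]
wrist_force: [0.0, -0.9, 0.7]
grip_width: 0.0856
```

Run:
```python
from h import *
t=manip.camera('top'); s=manip.camera('scene')
cv2.imwrite('pics/t6.png',cv2.cvtColor(t,cv2.COLOR_RGB2BGR)); cv2.imwrite('pics/s6.png',cv2.cvtColor(s,cv2.COLOR_RGB2BGR))
print('plate',circ('top',t,'white',(402,193),36,.025),circ('scene',s,'white',(233,225),45,.025))
print('sauc',circ('top',t,'white',(343,124),24,.012))
print(manip.read_state()['clock'],manip.read_state()['wrist_force'].round(1))
```

```text
plate (array([ 0.476 , -0.1862,  0.0945]), array([ 476. , -186.1]), array([186.8, 187.9])) (array([ 0.4783, -0.1843,  0.0951]), array([ 478.4, -185.2]), array([186.6, 189.4]))
sauc (array([ 0.6978, -0.    ,  0.0619]), array([ 6.999e+02, -4.000e-01]), array([116.9, 120.6]))
14.2 [ 0.  -0.5  0.2]
```

View pics/t6.png

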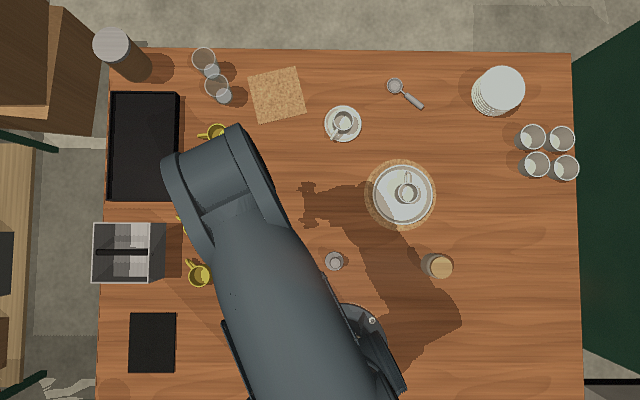

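View pics/s6.png

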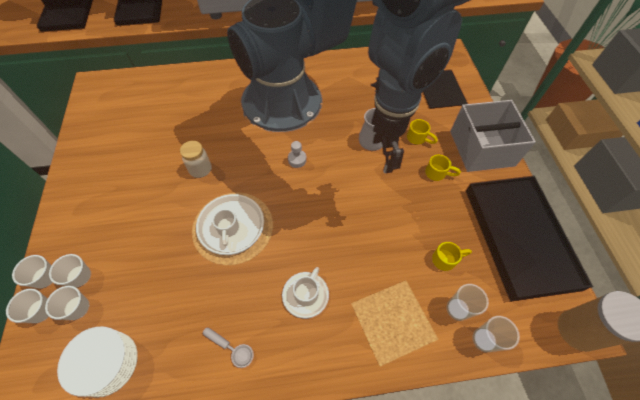

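In both views the plate sits inside the round mat with cork visible all round (top (402,194), scene (231,223)). The cup is upright, the saucer hasn't moved, and the gripper is clear. I'm handing the job in.

```bash
python3 -c "
from rig import manip
print(manip.finish_job(), manip.read_state()['clock'])"
```

```text
the job is handed in; nothing more can be done
the job is handed in; nothing more can be done
```

The plate, with the espresso cup still upright on it, is on the round cork mat. I pushed it about 0.42 m with both open fingertips against the rim, in gentle ramps, then backed the gripper away and handed the job in.

- **Plate on mat:** the last top view puts the plate centre at (0.476, -0.186) and the mat centre at (0.477, -0.183). They are about 3 mm apart, and the plate can be 20 mm off centre before it overhangs. Both views show cork all round.
- **Saucer:** it measured the same as at the start, (0.698, 0.000).
- **Force and time:** end-of-call wrist-force readings were under about 8 N, and the clock read 14.2 s at the last check before hand-in.
- **Disagreements:** the scene and top cameras differed by about 2 mm on the plate, within calibration. The scene camera's colour mask failed on the mat, so the mat's position rests on the top view alone, where its diameter measured 230 mm as given.
- **Upward force on the mat:** near the end I saw about 4 N upward, possibly a fingertip brushing the mat. I raised the tool 1.6 mm for the last stretch and it went away.

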